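# Step the antenna arm one index hole

## Task

Swing the arm of the antenna indexing mount one hole over, so that the black wedge antenna on its end moves to the side where the flat puck antenna lies. Hook a fingertip under the pull ring, lift the spring pin out of its hole, push the arm round and let the pin drop fully home in the neighbouring hole, then come away from the ring; pull it gently and do not grip it. Leave the puck, the bell-shaped antenna foot and the tin where they are.

Things in the scene. Friction and masses are not known exactly. Their poses are not given: they have to be found in the camera images.
- index_base: Grey index plate 180 x 180 mm, 20 mm thick, fixed to the bench, with five 14 mm holes, 13 mm deep, 20 degrees apart on an arc of 110 mm radius about the arm's pivot. Origin: on the bench under the pivot. x runs from the pivot through the middle hole (away from the robot), y to the left, z up; the plate spans x -45 to 135 mm, y -90 to 90 mm.
- swing_arm (a joint): Angle of the arm about the upright pivot, rad: 0 = pin in the middle hole (the start), positive when the far end swings to +y of index_base (left). Next holes at +0.349 and -0.349, outer ones at +-0.698. Stays where it is left (friction about 1.5 N at the ring). In a hole the pin locks the arm, with about 0.02 rad of play.
- index_pin (a joint): Height in m of the 9 mm spring pin above fully home: 0 = home, 10 mm deep in a hole; above 0.010 = clear of the plate; 0.022 = upper stop. It moves straight up with the ring against a spring, 3.3 N at the bottom, 6.6 N at the top. On the plate between holes it reads about 0.010; let go, it drops into any hole it meets.
- pull_ring: Pull ring; origin: centre of its opening, at the start 84 mm above the bench, 126 mm from the pivot along the arm. Steel ring, 48 mm clear, bar 7 mm, fixed by its lowest point on top of the pin. It stands across the arm, leaning 35 degrees from upright away from the pivot, so its opening faces the pivot and upwards. Below it a 28 mm collar on the arm reaches 54 mm above the bench.
- wedge_foot (a point): Point under the middle of the black wedge antenna (58 x 64 mm, 88 mm high) fixed on the arm's end: 205 mm from the pivot, 34 mm above the bench. The arm is an aluminium bar 34 mm wide, upper face 34 mm above the bench, from 30 mm behind the pivot to a 70 x 76 mm pad under the wedge.
- puck_antenna: Loose flat black puck antenna, 38 x 55 mm, 14 mm high, with a short cable stub; it lies on the bench just beside the index plate, to the left or to the right, and tells which way to swing. Origin: centre of its underside.
- magnet_foot: Loose black bell-shaped antenna foot with a brass stud on top, 35 mm across, 37 mm high, on the other side of the index plate. Origin: centre of its underside.
- screw_tin: Loose round tin, 67 mm across, 27 mm high, behind the wedge antenna; bystander. Origin: centre of its underside.

How it is judged:
By the outcome, as a careful person would: the job done as asked, in the order asked, and still so for the second after the job is handed in, with the robot touching nothing.
It also fails if it takes over 43 s, if anything falls off the work surface, if the arm or the gripper's body presses on something with over 40 N, if the wrist force passes 120 N, or if a joint passes its speed limit or range.

## Robot

A 6-joint arm with a two-finger parallel gripper is mounted at the origin on a cart in front of the work surface, level with it; the furniture and walls round the work are solid. World frame = base frame: x ahead of the robot, y to its left, z up, the work surface at z = 0. Lengths are in m, angles in degrees, forces in N, time in s.
With the tool pointing down it reaches from about 0.4 to 0.825 m from the base axis. Payload 7 kg.
Tool frame: the origin (TCP) lies midway between the tips of the shut fingers; the grasp point (between the pads) lies 19 mm behind it; z points along the fingers, y is the line along which they close (so a half turn about z gives the same grasp; the last joint's range is limited). The gripper opens to 88 mm and grips with 3 to 60 N. Pads are 19 mm wide; open, the fingers measure 130 mm over their backs; the gripper's body (78 mm by 193 mm) begins 47 mm behind the grasp point.
Start: joints at [-60.671, 20.546, 0.682, 0, -70.136, -16.507], TCP at [0.15, -0.658, 0.227] pointing down, gripper open.
Joint ranges: [-176.03, 176.03], [-82.01, 121.73], [-58.28, 71.71], [-173.87, 95.51], [-174.79, -0.11], [-173.66, 173.66]. Speed limits (degrees/s): [136.94, 136.94, 172.46, 180, 180, 180].

## Interface

Orientations are given as [roll, pitch, yaw] about the fixed x, y, z axes, in that order (R = Rz(yaw) Ry(pitch) Rx(roll)).
In Python, from plant import r gives the robot as it stands. The module is installed in compiled form; this text tells all that it offers.
- The arm moves only by the tool play_rows, never from a script. Its argument "rows" is a list of rows, each an object with "slide": the shift along the tool's x, y, z as a fraction of full scale, a list of three; "delta_rot": the turn, a rotation vector about the tool's x, y, z as a fraction of full scale, a list of three; "fingers": the opening, from -1 (shut) to 1 (fully open). In form: [{"slide": [x, y, z], "delta_rot": [rx, ry, rz], "fingers": fingers}, ...]. A call has 1 to 8 rows; each row shifts and turns the commanded pose from where the row before left it, along the tool's axes as they then stand; what a row does not reach is not made up. Full scale, the value 1, is 0.15 m for a shift and 0.08 rad for a turn. A row lasts 1/8 s, in which the tool goes at most 62.5 mm and 10.7 degrees, less where a joint would pass 70% of its speed; a pose out of reach is approached as far as the arm can. A call with a number of a shift or a turn outside -1 to 1 is refused whole. A call with a gripper value outside its range is refused whole. The fingers move at their own pace and stop on an object; "squeeze" is the grip in N (left out, the last holds). Time passes only in rows, so rows that do not move let the fingers close. It gives the time, the measured TCP pose, the force, the opening and the grip force at its end, in the units of the state.
- r.get_state(): the state, without advancing time (a new reading comes with each control period).
- r.capture(name): name is "side" or "top"; returns a dict with "image" (480x640x3 uint8, blue, green, red), "fx", "fy", "cx", "cy" (pixels), "distortion" ([k1, k2, p1, p2, k3] as OpenCV has them; the pictures are not rectified), "R" (3x3) and "t" (3): a world point X has camera coordinates R X + t. Camera axes: x right, y down, z forward; pixel columns grow to the right and rows downward; lengths in m; the calibration is good to about 2 mm. A picture is of the moment at which its call begins. There is no depth.
- r.close_job(): hands the job in; it is judged then, once.
The state is a dict: "time_s": time; "joints": joint angles; "qd": joint speeds; "joint_torque": joint torques, N m; "tcp_pos": TCP position; "eef_rot": TCP orientation; "contact_force": force on the tool from outside, world axes, zero at the start; "moment": the same for the moment, N m; "gripper_width": finger opening in m; "gripper_force": force on a finger pad.
Only numpy, scipy, OpenCV 4.12 (cv2) and the standard library are available. Lean on these libraries where they do the work, as an engineer would, in place of code of your own. Each camera call takes 0.05 s, during which the arm holds its last target. There are 200 camera calls.

## Working session

There is one attempt and no reset: what is moved stays moved. The work goes in short steps, Python scripts to look and compute and a tool call to move; the robot and the scene stay as the last step left them, time stands still between calls to the robot, and variables do not carry over. Pictures are saved under pics/ and viewed, at most 10 in all, crops included, and the job is handed in when it is done.

Besides the shell and the picture viewer there is one more tool, called after "Emit:" in YAML: its name, and indented under it one key for each argument. play_rows: Moves the arm, as the interface text tells. Shift numbers are shares of 0.15 m and turn numbers shares of 0.08 rad, none past 1 either way. Its arguments: {"type":"object","properties":{"rows":{"type":"array"},"squeeze":{"type":"number"}},"required":["rows"]}

```bash
mkdir -p pics; python3 - <<'E'
from plant import r
import cv2,pickle
s=r.get_state();print(s)
for n in("side","top"):
    c=r.capture(n);cv2.imwrite(f"pics/{n}0.png",c["image"]);pickle.dump(c,open(f"{n}0.pkl","wb"))
    print(n,c["fx"],c["fy"],c["cx"],c["cy"],c["distortion"],c["R"],c["t"])
E
```

```text
{'time_s': 0.0, 'joints': array([-6.06707723e+01,  2.05891638e+01,  6.34724128e-01, -1.92374152e-02,
       -7.01378848e+01, -1.65058488e+01]), 'qd': array([-0.0082263 ,  0.06686196,  0.02415146,  0.01661217, -0.03438466,
        0.10311403]), 'joint_torque': array([ 7.57156317e-05, -5.82728899e+01,  2.93047071e+01,  6.99722975e+00,
        7.13873509e-03, -1.38826963e-04]), 'tcp_pos': array([ 0.14965928, -0.6576941 ,  0.22565834]), 'eef_rot': array([ 1.79906342e+02, -8.89358014e-03, -1.67183165e+02]), 'contact_force': array([ 0.48131526, -0.17395463,  0.61067506]), 'moment': array([-0.01952741, -0.03833442, -0.05616786]), 'gripper_force': 0.0, 'gripper_width': 0.08780429817975476}
side 553.4656041944921 553.4656041944921 314.50807704335256 237.88100111852089 [-0.09014893  0.          0.          0.          0.        ] [[ 0.05159399 -0.99865415 -0.00528708]
 [-0.69179799 -0.03192156 -0.72138517]
 [ 0.72024552  0.04087673 -0.69251389]] [-0.41680291  0.40193878  0.55080398]
top 484.25918519382486 484.25918519382486 312.7313283727151 234.67357936137404 [-0.09913761  0.          0.          0.          0.        ] [[-0.00437318 -0.99995213  0.00875325]
 [-0.99305756  0.00331375 -0.11758277]
 [ 0.11754813 -0.00920669 -0.99302451]] [-0.39259325  0.53696724  0.8498644 ]
```

View pics/side0.png

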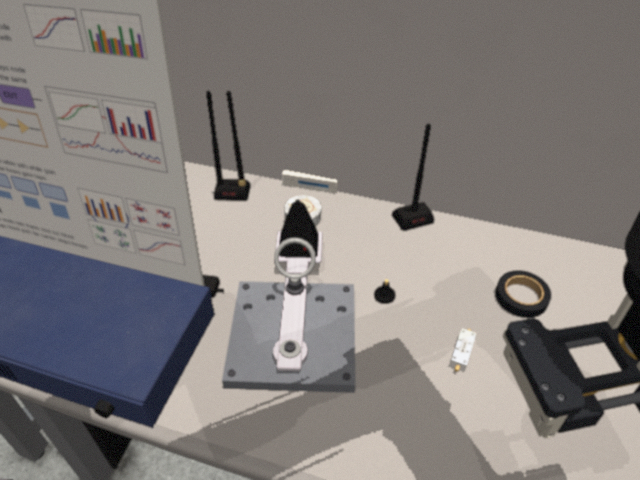

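View pics/top0.png

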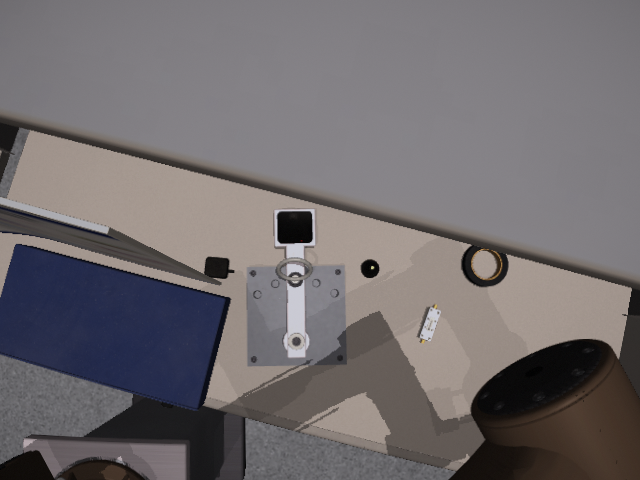

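The pictures show the black puck on the left of the plate, at (217,268) in the top view, and the bell foot on the right, at (370,268). So I swing left (+0.349). A blue case and an upright panel stand further left. The ring is at about (294,269) top and (294,258) side, and the plate corners are roughly (248,266), (345,264), (347,365), (247,366) in the top view.

```bash
cat > h.py <<'E'
import numpy as np,cv2,pickle
def load(n):return pickle.load(open(n+".pkl","rb"))
def ray(c,p):
    K=np.array([[c["fx"],0,c["cx"]],[0,c["fy"],c["cy"]],[0,0,1]])
    u=cv2.undistortPoints(np.array([[p]],float),K,np.array(c["distortion"]))[0,0]
    R=np.array(c["R"]);t=np.array(c["t"]);d=R.T@[u[0],u[1],1];return -R.T@t,d/np.linalg.norm(d)
def plane(c,p,z):
    o,d=ray(c,p);return o+d*(z-o[2])/d[2]
def tri(c1,p1,c2,p2):
    o1,d1=ray(c1,p1);o2,d2=ray(c2,p2)
    A=np.c_[d1,-d2];s=np.linalg.lstsq(A,o2-o1,rcond=None)[0]
    a,b=o1+d1*s[0],o2+d2*s[1];return (a+b)/2,np.linalg.norm(a-b)
def proj(c,X):
    K=np.array([[c["fx"],0,c["cx"]],[0,c["fy"],c["cy"]],[0,0,1]])
    return cv2.projectPoints(np.atleast_2d(X).astype(float),cv2.Rodrigues(np.array(c["R"]))[0],np.array(c["t"]),K,np.array(c["distortion"]))[0][:,0]
E
python3 - <<'E'
from h import *
np.set_printoptions(precision=4,suppress=True)
T=load("top0");S=load("side0")
im=T["image"];hsv=cv2.cvtColor(im,cv2.COLOR_BGR2HSV)
for y,x in((300,255),(350,330),(250,180),(340,285)):print(im[y,x],end=" ")
for n,c,pts in(("T",T,[(248,266),(345,264),(347,365),(247,366)]),("S",S,[(237,283),(355,284),(355,386),(224,386)])):
    P=np.array([plane(c,p,.02) for p in pts]);print(n,P[:,:2].tolist(),P.mean(0), [np.linalg.norm(P[i]-P[i-1]) for i in range(4)])
print("pivot",plane(T,(296,341),.045),plane(S,(290,349),.045),tri(T,(296,341),S,(290,347)))
print("ring",tri(T,(294.5,269),S,(295,257.5)))
print("wedge pad",plane(T,(294.5,228),.034),"puck",plane(T,(217,268),.014))
print("box corners",tri(T,(230,297),S,(213,299)),tri(T,(204,409),S,(155,417)))
print("panel foot",plane(T,(220,283),0),plane(S,(203,290),0.0),"tin",plane(S,(303,215),.0))
cv2.imwrite("pics/cropT.png",cv2.resize(im[195:385,200:390],None,fx=3,fy=3,interpolation=cv2.INTER_CUBIC))
E
```

```text
[129 124 125] [122 116 117] [144 152 165] [211 202 201] T [[0.4794025945355428, -0.275447368183459], [0.48246518847190173, -0.45396264548346293], [0.29936985740341027, -0.45575525621902246], [0.2982854006980855, -0.2748675307763214]] [ 0.3899 -0.365   0.02  ] [np.float64(0.1811181219949395), np.float64(0.17854154617655893), np.float64(0.18310410621373224), np.float64(0.18089097617675604)]
S [[0.47053850250935103, -0.27160711819768757], [0.4772439369373448, -0.4560374460131794], [0.29616638470398554, -0.4561473718930451], [0.2872594019827186, -0.281616298208477]] [ 0.3828 -0.3664  0.02  ] [np.float64(0.18355220612768405), np.float64(0.1845521841349972), np.float64(0.18107758559944412), np.float64(0.1747582044502778)]
pivot [ 0.3455 -0.3642  0.045 ] [ 0.3339 -0.3672  0.045 ] (array([ 0.3445, -0.3649,  0.0344]), np.float64(0.0019435607118890778))
ring (array([ 0.4708, -0.3637,  0.0815]), np.float64(0.0017956933826918278))
wedge pad [ 0.5478 -0.3614  0.034 ] puck [ 0.4761 -0.2171  0.014 ]
box corners (array([ 0.4228, -0.245 ,  0.0365]), np.float64(0.0010815054704218477)) (array([ 0.2262, -0.204 ,  0.0398]), np.float64(0.005302450608686067))
panel foot [ 0.4487 -0.2205  0.    ] [ 0.4705 -0.2145  0.    ] tin [ 0.6581 -0.3623  0.    ]
```

View pics/cropT.png

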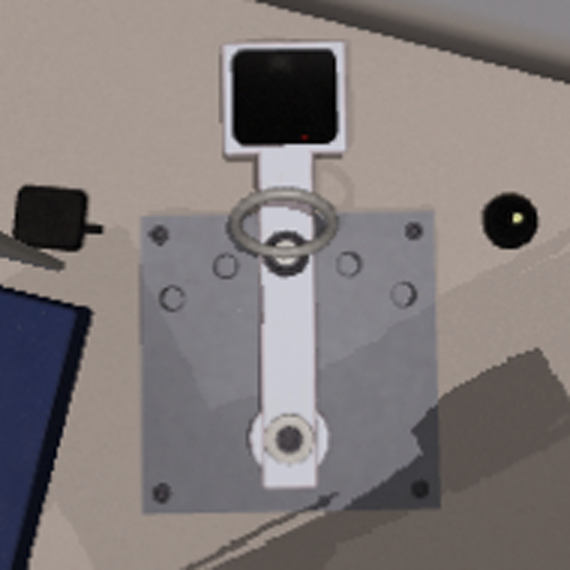

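```bash
cat > plan.py <<'E'
import numpy as np
from scipy.spatial.transform import Rotation as Ro
from scipy.linalg import logm,expm
np.set_printoptions(precision=4,suppress=True)
PIV=np.array([.3445,-.365,0]);a=np.radians(35);F=np.radians(1)
def pose(th,p,s=.002,dz=0.,lat=0.):
    """finger tip at p past ring plane, s up the ring plane, dz raised; th = arm angle"""
    u=np.array([np.sin(a),0,np.cos(a)]);d=np.array([np.cos(a),0,-np.sin(a)])
    Z=Ro.from_euler('z',F+th).as_matrix()
    R=Z@np.c_[-u,[0,1,0],d]
    q=PIV+Z@(np.array([.126,lat,.084])+u*s+d*p)+[0,0,dz]
    T=np.eye(4);T[:3,:3]=R;T[:3,3]=q-.0545*R[:,1];return T
def cur():
    from plant import r
    s=r.get_state();T=np.eye(4);T[:3,:3]=Ro.from_euler('xyz',s["eef_rot"],degrees=True).as_matrix();T[:3,3]=s["tcp_pos"];return T,s
def rows(T0,T1,N):
    L=logm(np.linalg.inv(T0)@T1).real;E=expm(L/N)
    print(N,"x slide",(E[:3,3]/.15).round(4).tolist(),"rot",(Ro.from_matrix(E[:3,:3]).as_rotvec()/.08).round(4).tolist())
    return [(T0@expm(L*k/N))[:3,3] for k in range(1,N+1)]
E
python3 - <<'E'
from plan import *
T0,s=cur();print(np.array(rows(T0,pose(0,-.10),16))[::3]);print(pose(0,-.1))
E
```

```text
16 x slide [-0.0903, 0.0873, 0.0818] rot [0.0784, -0.7474, 0.148]
[[ 0.16   -0.642   0.2135]
 [ 0.196  -0.5949  0.1815]
 [ 0.2388 -0.5487  0.1575]
 [ 0.2867 -0.5037  0.1427]
 [ 0.3379 -0.4603  0.1377]
 [ 0.3907 -0.4187  0.143 ]]
[[-0.5735 -0.0175  0.819   0.3907]
 [-0.01    0.9998  0.0143 -0.4187]
 [-0.8192  0.     -0.5736  0.143 ]
 [ 0.      0.      0.      1.    ]]
```

Emit:
play_rows:
  rows:
    - {"slide": [-0.09, 0.087, 0.082], "delta_rot": [0.078, -0.747, 0.148], "fingers": 1}
    - {"slide": [-0.09, 0.087, 0.082], "delta_rot": [0.078, -0.747, 0.148], "fingers": 1}
    - {"slide": [-0.09, 0.087, 0.082], "delta_rot": [0.078, -0.747, 0.148], "fingers": 1}
    - {"slide": [-0.09, 0.087, 0.082], "delta_rot": [0.078, -0.747, 0.148], "fingers": 1}
    - {"slide": [-0.09, 0.087, 0.082], "delta_rot": [0.078, -0.747, 0.148], "fingers": 1}
    - {"slide": [-0.09, 0.087, 0.082], "delta_rot": [0.078, -0.747, 0.148], "fingers": 1}
    - {"slide": [-0.09, 0.087, 0.082], "delta_rot": [0.078, -0.747, 0.148], "fingers": 1}
    - {"slide": [-0.09, 0.087, 0.082], "delta_rot": [0.078, -0.747, 0.148], "fingers": 1}

```text
time_s: 1.1
tcp_pos: [0.2546, -0.5336, 0.1514]
eef_rot: [-178.4, 27.6, -172.4]
contact_force: [-0.1, 0.7, -0.3]
gripper_width: 0.0876
gripper_force: 0.0
```

Emit:
play_rows:
  rows:
    - {"slide": [-0.09, 0.087, 0.082], "delta_rot": [0.078, -0.747, 0.148], "fingers": 1}
    - {"slide": [-0.09, 0.087, 0.082], "delta_rot": [0.078, -0.747, 0.148], "fingers": 1}
    - {"slide": [-0.09, 0.087, 0.082], "delta_rot": [0.078, -0.747, 0.148], "fingers": 1}
    - {"slide": [-0.09, 0.087, 0.082], "delta_rot": [0.078, -0.747, 0.148], "fingers": 1}
    - {"slide": [-0.09, 0.087, 0.082], "delta_rot": [0.078, -0.747, 0.148], "fingers": 1}
    - {"slide": [-0.09, 0.087, 0.082], "delta_rot": [0.078, -0.747, 0.148], "fingers": 1}
    - {"slide": [-0.09, 0.087, 0.082], "delta_rot": [0.078, -0.747, 0.148], "fingers": 1}
    - {"slide": [-0.09, 0.087, 0.082], "delta_rot": [0.078, -0.747, 0.148], "fingers": 1}

```text
time_s: 2.1
tcp_pos: [0.391, -0.4194, 0.1428]
eef_rot: [-179.9, 55.1, -179.0]
contact_force: [0.3, 0.7, -0.7]
gripper_width: 0.0875
gripper_force: 0.0
```

Emit:
play_rows:
  rows:
    - {"slide": [0, 0, 0], "delta_rot": [0, 0, 0], "fingers": 1}
    - {"slide": [0, 0, 0], "delta_rot": [0, 0, 0], "fingers": 1}

```text
time_s: 2.35
tcp_pos: [0.3901, -0.4204, 0.1427]
eef_rot: [-179.8, 54.9, -178.8]
contact_force: [0.9, -0.4, 0.7]
gripper_width: 0.0877
gripper_force: 0.0
```

```bash
cat > look.py <<'E'
import sys,pickle,cv2,numpy as np
from plant import r
k=sys.argv[1];o=[]
for n in("side","top"):
    c=r.capture(n);pickle.dump(c,open(n+k+".pkl","wb"));im=c["image"]
    x,y=(195,150) if n=="side" else (205,170)
    o.append(cv2.resize(im[y:y+240,x:x+160],None,fx=2.5,fy=2.5,interpolation=cv2.INTER_CUBIC))
cv2.imwrite(f"pics/l{k}.png",np.hstack(o))
E
python3 look.py 1; python3 - <<'E'
from plan import *
T0,s=cur();print(s["time_s"],s["joints"],s["contact_force"],s["gripper_width"]);print(T0);rows(T0,pose(0,-.10),1);rows(T0,pose(0,-.02),4)
E
```

```text
2.45 [-69.9231  15.4172 -20.9322 -68.5706 -56.1946  23.823 ] [-0.6595  0.2639 -0.4939] 0.08741922667430667
[[-0.5742 -0.0181  0.8185  0.3904]
 [-0.0121  0.9998  0.0136 -0.4204]
 [-0.8187 -0.0021 -0.5743  0.1431]
 [ 0.      0.      0.      1.    ]]
1 x slide [-0.0009, 0.0114, 0.0021] rot [-0.008, -0.0108, 0.0258]
4 x slide [-0.0003, 0.0029, 0.1338] rot [-0.002, -0.0027, 0.0065]
```

View pics/l1.png

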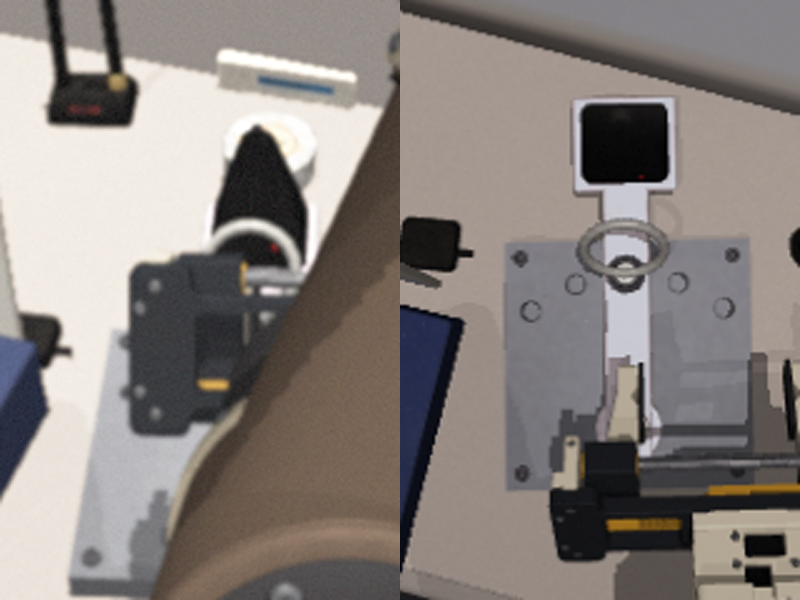

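The open left finger (on linear rails) is lined up behind the ring, about 2 mm to its right. I'll correct that and advance along the ring axis.

Emit:
play_rows:
  rows:
    - {"slide": [0, 0.011, 0.13], "delta_rot": [-0.008, -0.01, 0.025], "fingers": 1}
    - {"slide": [0, 0, 0.13], "delta_rot": [0, 0, 0], "fingers": 1}
    - {"slide": [0, 0, 0.13], "delta_rot": [0, 0, 0], "fingers": 1}
    - {"slide": [0, 0, 0.13], "delta_rot": [0, 0, 0], "fingers": 1}
    - {"slide": [0, 0, 0], "delta_rot": [0, 0, 0], "fingers": 1}
    - {"slide": [0, 0, 0], "delta_rot": [0, 0, 0], "fingers": 1}

```text
time_s: 3.2
tcp_pos: [0.4545, -0.4169, 0.0978]
eef_rot: [179.9, 55.0, -179.1]
contact_force: [-0.4, 0.9, -0.3]
gripper_width: 0.0875
gripper_force: 0.0
```

```bash
python3 look.py 2; python3 - <<'E'
from plan import *
from h import *
T0,s=cur();print(s["time_s"],s["joints"],s["contact_force"],s["gripper_width"]);print(T0[:3,3]);rows(T0,pose(0,-.02),1);rows(T0,pose(0,.03),5)
q=T0[:3,3]+T0[:3,:3]@[0,.0545,0]
for c in("side2","top2"):print(proj(load(c),q))
E
```

```text
3.3 [-64.5462  21.1739 -20.1122 -74.5125 -50.7252  27.8877] [-0.5154  0.2333  0.8031] 0.08757080696457008
[ 0.4542 -0.4173  0.0984]
1 x slide [-0.0006, -0.0023, 0.0156] rot [-0.0005, 0.0085, -0.0077]
5 x slide [-0.0001, -0.0005, 0.0698] rot [-0.0001, 0.0017, -0.0015]
[[292.4496 258.0432]]
[[294.204  278.9674]]
```

View pics/l2.png

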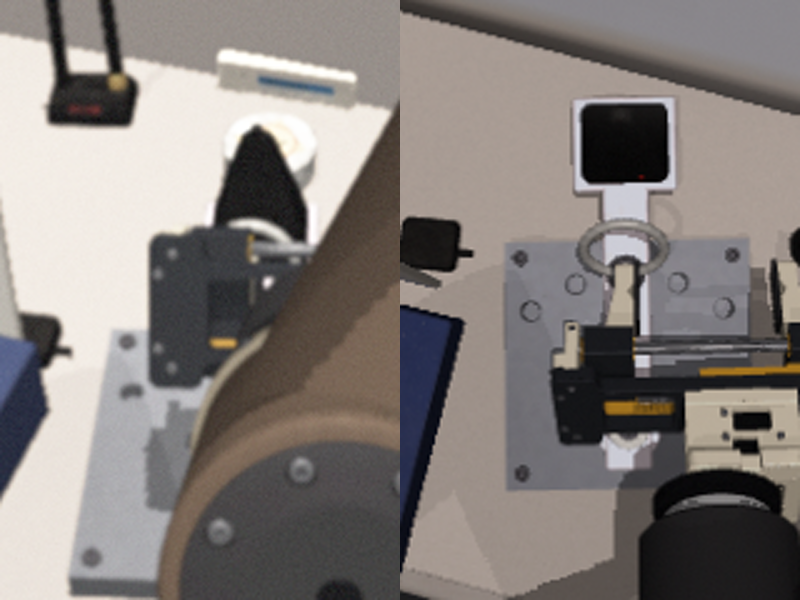

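The tip is centred on the ring opening (top crop (624,263), ring centre (624,247)). Advancing through the ring.

Emit:
play_rows:
  rows:
    - {"slide": [0, 0, 0.07], "delta_rot": [0, 0, 0], "fingers": 1}
    - {"slide": [0, 0, 0.07], "delta_rot": [0, 0, 0], "fingers": 1}
    - {"slide": [0, 0, 0.07], "delta_rot": [0, 0, 0], "fingers": 1}
    - {"slide": [0, 0, 0], "delta_rot": [0, 0, 0], "fingers": 1}

```text
time_s: 3.8
tcp_pos: [0.4807, -0.4162, 0.0792]
eef_rot: [179.8, 55.0, -179.2]
contact_force: [-1.0, 0.8, -1.2]
gripper_width: 0.0874
gripper_force: 0.0
```

Emit:
play_rows:
  rows:
    - {"slide": [0, 0, 0.07], "delta_rot": [0, 0, 0], "fingers": 1}
    - {"slide": [0, 0, 0.07], "delta_rot": [0, 0, 0], "fingers": 1}
    - {"slide": [0, 0, 0], "delta_rot": [0, 0, 0], "fingers": 1}
    - {"slide": [0, 0, 0], "delta_rot": [0, 0, 0], "fingers": 1}

```text
time_s: 4.3
tcp_pos: [0.4974, -0.4162, 0.0679]
eef_rot: [179.9, 55.0, -179.1]
contact_force: [-0.1, 0.2, -0.3]
gripper_width: 0.0877
gripper_force: 0.0
```

```bash
python3 - <<'E'
from plan import *
T0,s=cur();print(s["time_s"],s["contact_force"]);print(T0[:3,3]);rows(T0,pose(0,.03),1);rows(T0,pose(0,.03,dz=.012),6)
E
```

```text
4.3 [-0.1302  0.2123 -0.3356]
[ 0.4974 -0.4162  0.0679]
1 x slide [-0.0019, -0.0043, -0.0033] rot [0.0079, 0.0056, -0.0116]
6 x slide [-0.0112, -0.0007, -0.0082] rot [0.0013, 0.0009, -0.0019]
```

Emit:
play_rows:
  rows:
    - {"slide": [-0.0164, 0, -0.0115], "delta_rot": [0, 0, 0], "fingers": 1}
    - {"slide": [-0.0164, 0, -0.0115], "delta_rot": [0, 0, 0], "fingers": 1}
    - {"slide": [-0.0164, 0, -0.0115], "delta_rot": [0, 0, 0], "fingers": 1}
    - {"slide": [-0.0164, 0, -0.0115], "delta_rot": [0, 0, 0], "fingers": 1}
    - {"slide": [0, 0, 0], "delta_rot": [0, 0, 0], "fingers": 1}

```text
time_s: 4.92
tcp_pos: [0.497, -0.4163, 0.0799]
eef_rot: [180.0, 55.0, -179.1]
contact_force: [-0.1, -1.0, -4.1]
gripper_width: 0.0876
gripper_force: 1.8
```

Emit:
play_rows:
  rows:
    - {"slide": [-0.0164, 0, -0.0115], "delta_rot": [0, 0, 0], "fingers": 1}
    - {"slide": [-0.0164, 0, -0.0115], "delta_rot": [0, 0, 0], "fingers": 1}
    - {"slide": [0, 0, 0], "delta_rot": [0, 0, 0], "fingers": 1}

```text
time_s: 5.3
tcp_pos: [0.4972, -0.4163, 0.0861]
eef_rot: [179.9, 55.0, -179.1]
contact_force: [-1.3, -1.0, -5.1]
gripper_width: 0.0876
gripper_force: 2.5
```

Emit:
play_rows:
  rows:
    - {"slide": [-0.0164, 0, -0.0115], "delta_rot": [0, 0, 0], "fingers": 1}
    - {"slide": [-0.0164, 0, -0.0115], "delta_rot": [0, 0, 0], "fingers": 1}
    - {"slide": [0, 0, 0], "delta_rot": [0, 0, 0], "fingers": 1}

```text
time_s: 5.68
tcp_pos: [0.4972, -0.4163, 0.0922]
eef_rot: [179.9, 55.0, -179.1]
contact_force: [-1.9, 0.5, -6.7]
gripper_width: 0.0875
gripper_force: 3.0
```

```bash
python3 look.py 3; python3 - <<'E'
from plan import *
T0,s=cur();print(s["time_s"],s["contact_force"]);print(T0[:3,3]);rows(T0,pose(0,.03,dz=.024),1)
E
```

```text
5.775 [-2.7187 -1.005  -6.4008]
[ 0.4972 -0.4163  0.092 ]
1 x slide [-0.0019, -0.0039, -0.0022] rot [0.0044, 0.0052, -0.0106]
```

View pics/l3.png

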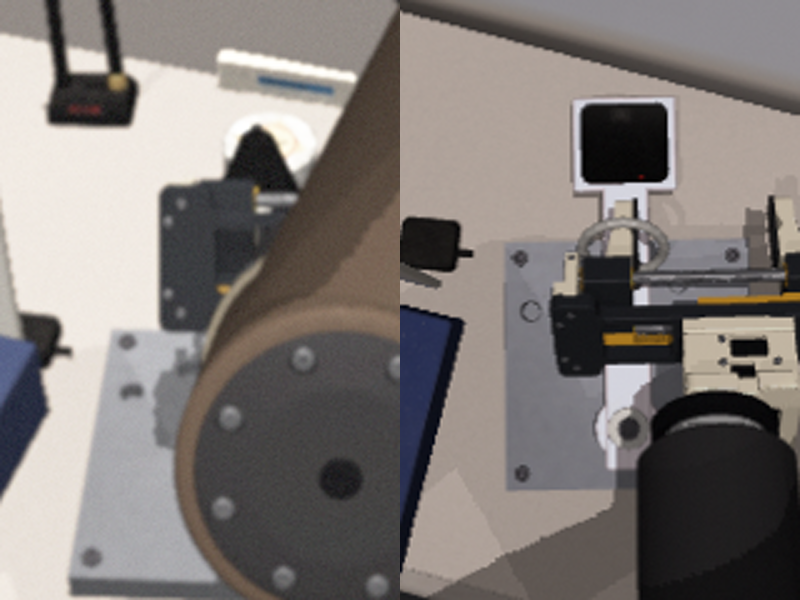

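The force (about 6.5 N down on the tool) and the 16 mm of lift after contact say the pin is clear, and the top crop shows the finger through the ring. Next is the rotation about the pivot.

```bash
python3 - <<'E'
from plan import *
T0,s=cur()
def rot(T,th):
    A=np.eye(4);A[:3,:3]=Ro.from_euler('z',th).as_matrix();A[:3,3]=PIV-A[:3,:3]@PIV;return A@T
P=rows(T0,rot(T0,.336),12);print(P[5],P[-1]);
E
```

```text
12 x slide [-0.0055, 0.0285, 0.0079] rot [-0.2868, 0.0003, -0.2006]
[ 0.5037 -0.39    0.092 ] [ 0.5056 -0.363   0.092 ]
```

Emit:
play_rows:
  rows:
    - {"slide": [-0.0055, 0.0285, 0.0079], "delta_rot": [-0.287, 0, -0.2], "fingers": 1}
    - {"slide": [-0.0055, 0.0285, 0.0079], "delta_rot": [-0.287, 0, -0.2], "fingers": 1}
    - {"slide": [-0.0055, 0.0285, 0.0079], "delta_rot": [-0.287, 0, -0.2], "fingers": 1}
    - {"slide": [-0.0055, 0.0285, 0.0079], "delta_rot": [-0.287, 0, -0.2], "fingers": 1}
    - {"slide": [-0.0055, 0.0285, 0.0079], "delta_rot": [-0.287, 0, -0.2], "fingers": 1}
    - {"slide": [-0.0055, 0.0285, 0.0079], "delta_rot": [-0.287, 0, -0.2], "fingers": 1}

```text
time_s: 6.52
tcp_pos: [0.5039, -0.3898, 0.0921]
eef_rot: [179.9, 55.0, -169.4]
contact_force: [-2.4, -1.9, -6.1]
gripper_width: 0.0876
gripper_force: 3.2
```

Emit:
play_rows:
  rows:
    - {"slide": [-0.0055, 0.0285, 0.0079], "delta_rot": [-0.287, 0, -0.2], "fingers": 1}
    - {"slide": [-0.0055, 0.0285, 0.0079], "delta_rot": [-0.287, 0, -0.2], "fingers": 1}
    - {"slide": [-0.0055, 0.0285, 0.0079], "delta_rot": [-0.287, 0, -0.2], "fingers": 1}
    - {"slide": [-0.0055, 0.0285, 0.0079], "delta_rot": [-0.287, 0, -0.2], "fingers": 1}
    - {"slide": [-0.0055, 0.0285, 0.0079], "delta_rot": [-0.287, 0, -0.2], "fingers": 1}
    - {"slide": [-0.0055, 0.0285, 0.0079], "delta_rot": [-0.287, 0, -0.2], "fingers": 1}
    - {"slide": [0, 0, 0], "delta_rot": [0, 0, 0], "fingers": 1}
    - {"slide": [0, 0, 0], "delta_rot": [0, 0, 0], "fingers": 1}

```text
time_s: 7.52
tcp_pos: [0.5056, -0.3627, 0.092]
eef_rot: [179.8, 55.1, -159.9]
contact_force: [-1.2, -0.2, -5.7]
gripper_width: 0.0873
gripper_force: 2.9
```

```bash
python3 look.py 4; python3 - <<'E'
from plan import *
from h import *
T0,s=cur();print(s["time_s"],s["contact_force"]);print(T0[:3,3],s["eef_rot"])
for n in("top3","top4"):
    c=load(n);im=c["image"];g=cv2.cvtColor(im,cv2.COLOR_BGR2GRAY)
    m=(g[190:252,240:330]<60).astype(np.uint8)
    k,l,st,ce=cv2.connectedComponentsWithStats(m);i=1+st[1:,4].argmax();p=ce[i]+[240,190]
    X=plane(c,p,.11)-PIV;print(n,p,st[i],np.arctan2(X[1],X[0]),np.hypot(X[0],X[1]))
E
```

```text
7.625 [-1.5089  1.0034 -5.8734]
[ 0.5056 -0.3627  0.0921] [ 179.8036   55.07   -159.9379]
top3 [294.4851 227.0144] [  38   22   34   31 1043] 0.0072848011129957 0.19484972705622522
top4 [257.7713 233.696 ] [   0   25   38   37 1023] 0.32813635683183034 0.1941880775922502
```

View pics/l4.png

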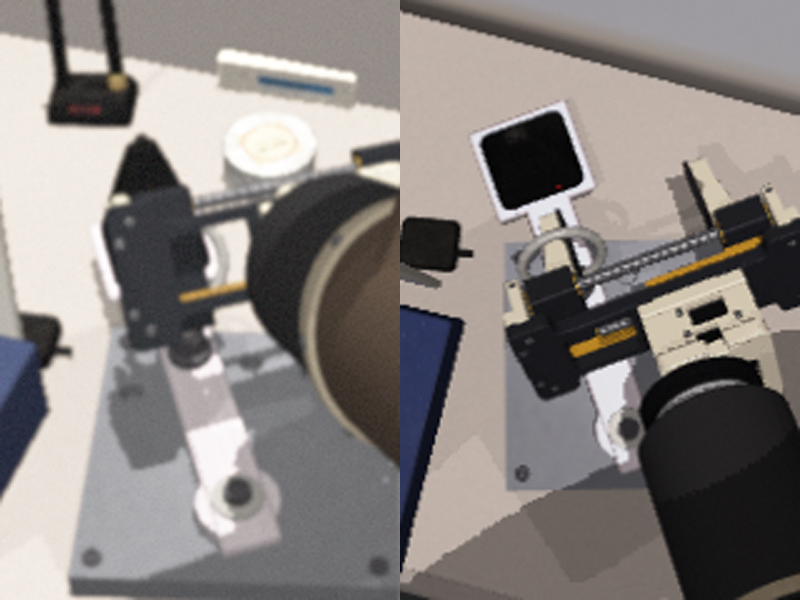

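```bash
python3 - <<'E'
from plan import *
from h import *
for n in("top1","top3","top4"):
    c=load(n);im=c["image"].astype(int)
    # fit outline (filled) of pad: white pixels beyond plate, hull + wedge
    m=((im.min(2)>170)&(im.max(2)-im.min(2)<16)).astype(np.uint8);m[:200]=0;m[252:]=0;m[:,:228]=0;m[:,330:]=0
    k,l,st,ce=cv2.connectedComponentsWithStats(m);i=1+st[1:,4].argmax()
    cn=np.argwhere(l==i)[:,::-1].astype(np.float32)
    h=cv2.convexHull(cn.reshape(-1,1,2));y=h[:,0]
    P=np.array([plane(c,p,.034)[:2] for p in y])
    # far edge corners: from farthest points relative to pivot
    rect=cv2.minAreaRect(((P-PIV[:2])*1000).astype(np.float32));print(n,st[i],rect)
    g=(im.sum(2)<150).astype(np.uint8);g[:200]=0;g[252:]=0;g[:,:236]=0;g[:,330:]=0
    k,l,st,ce=cv2.connectedComponentsWithStats(g);i=1+st[1:,4].argmax();X=plane(c,ce[i],.11)-PIV;print(st[i],np.arctan2(X[1],X[0]))
E
```

```text
top1 [275 209  40  43 400] ((199.77764892578125, 3.6979827880859375), (71.53300476074219, 77.27591705322266), 89.8223876953125)
[ 278  212   34   31 1041] 0.007275059749314769
top3 [274 209  41  43 424] ((199.78277587890625, 4.616970062255859), (73.37104034423828, 77.27793884277344), 89.8179702758789)
[ 278  212   34   31 1040] 0.0074116875102026546
top4 [233 210  50  42 340] ((190.33465576171875, 70.45687866210938), (73.6930923461914, 74.87582397460938), 20.041746139526367)
[ 238  215   40   37 1031] 0.3299225611373909
```

Emit:
play_rows:
  rows:
    - {"slide": [-0.002, 0.01, 0.003], "delta_rot": [-0.1, 0, -0.07], "fingers": 1}
    - {"slide": [0, 0, 0], "delta_rot": [0, 0, 0], "fingers": 1}
    - {"slide": [0.0164, 0, 0.0115], "delta_rot": [0, 0, 0], "fingers": 1}
    - {"slide": [0.0164, 0, 0.0115], "delta_rot": [0, 0, 0], "fingers": 1}
    - {"slide": [0.0164, 0, 0.0115], "delta_rot": [0, 0, 0], "fingers": 1}
    - {"slide": [0, 0, 0], "delta_rot": [0, 0, 0], "fingers": 1}

```text
time_s: 8.38
tcp_pos: [0.5057, -0.3615, 0.0828]
eef_rot: [179.8, 55.1, -159.4]
contact_force: [-0.4, -0.6, -5.0]
gripper_width: 0.0879
gripper_force: 2.3
```

Emit:
play_rows:
  rows:
    - {"slide": [0.0164, 0, 0.0115], "delta_rot": [0, 0, 0], "fingers": 1}
    - {"slide": [0, 0, 0], "delta_rot": [0, 0, 0], "fingers": 1}
    - {"slide": [0, 0, 0], "delta_rot": [0, 0, 0], "fingers": 1}

```text
time_s: 8.75
tcp_pos: [0.5057, -0.3615, 0.0801]
eef_rot: [179.9, 55.1, -159.3]
contact_force: [-1.1, 0.2, -3.7]
gripper_width: 0.0876
gripper_force: 2.1
```

Emit:
play_rows:
  rows:
    - {"slide": [0.0164, 0, 0.0115], "delta_rot": [0, 0, 0], "fingers": 1}
    - {"slide": [0.0164, 0, 0.0115], "delta_rot": [0, 0, 0], "fingers": 1}
    - {"slide": [0.0164, 0, 0.0115], "delta_rot": [0, 0, 0], "fingers": 1}
    - {"slide": [0, 0, 0], "delta_rot": [0, 0, 0], "fingers": 1}

```text
time_s: 9.25
tcp_pos: [0.5058, -0.3613, 0.0709]
eef_rot: [179.8, 55.1, -159.4]
contact_force: [-0.9, 0.3, -0.5]
gripper_width: 0.0879
gripper_force: 0.0
```

```bash
python3 look.py 5; python3 - <<'E'
from plan import *
from h import *
T0,s=cur();print(s["time_s"],s["contact_force"],T0[:3,3]);rows(T0,pose(.349,.03),1)
# predicted ring top-bar centre if pin home / on plate
Z=Ro.from_euler('z',F+.349).as_matrix()
for dz in(0,.01):
  for n in("side5","top5"):
    q=[PIV+Z@np.array([.126+.0275*np.cos(t)*np.sin(a),.0275*np.sin(t),.084+.0275*np.cos(t)*np.cos(a)])+[0,0,dz] for t in np.radians([0,60,-60,90,-90])]
    print(dz,n,((proj(load(n),np.array(q))-([195,150] if n[0]=="s" else [205,170]))*2.5+([0,0] if n[0]=="s" else [400,0])).round().tolist())
E
```

```text
9.35 [ 0.082  -0.8962  0.445 ] [ 0.5058 -0.3615  0.0711]
1 x slide [0.015, 0.0, 0.0098] rot [-0.0282, 0.0148, -0.0421]
0 side5 [[164.0, 229.0], [129.0, 260.0], [207.0, 242.0], [127.0, 285.0], [218.0, 263.0]]
0 top5 [[550.0, 237.0], [522.0, 261.0], [588.0, 236.0], [523.0, 275.0], [598.0, 246.0]]
0.01 side5 [[162.0, 216.0], [127.0, 248.0], [207.0, 230.0], [126.0, 273.0], [217.0, 251.0]]
0.01 top5 [[548.0, 236.0], [520.0, 261.0], [587.0, 235.0], [521.0, 274.0], [598.0, 245.0]]
```

View pics/l5.png

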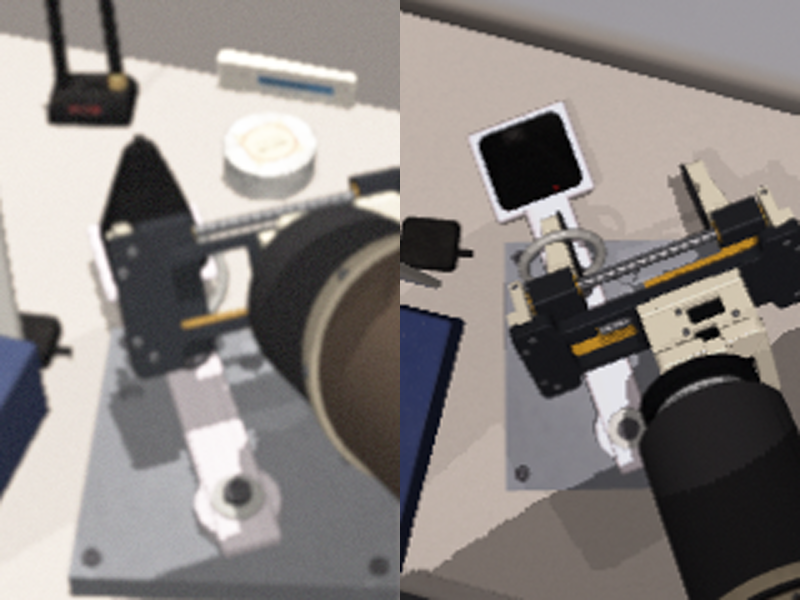

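At z = 0.080 the tool still felt about 4 N, as it did in the first hole at that height. So the pin is inside the new hole, and it is now unloaded. Next I centre the finger and back straight out.

Emit:
play_rows:
  rows:
    - {"slide": [0.0164, 0, 0.0115], "delta_rot": [0, 0, 0], "fingers": 1}
    - {"slide": [0, 0, 0], "delta_rot": [0, 0, 0], "fingers": 1}
    - {"slide": [0, 0, -0.07], "delta_rot": [0, 0, 0], "fingers": 1}
    - {"slide": [0, 0, -0.07], "delta_rot": [0, 0, 0], "fingers": 1}
    - {"slide": [0, 0, -0.07], "delta_rot": [0, 0, 0], "fingers": 1}
    - {"slide": [0, 0, -0.07], "delta_rot": [0, 0, 0], "fingers": 1}
    - {"slide": [0, 0, -0.07], "delta_rot": [0, 0, 0], "fingers": 1}
    - {"slide": [0, 0, -0.07], "delta_rot": [0, 0, 0], "fingers": 1}

```text
time_s: 10.35
tcp_pos: [0.4569, -0.3801, 0.1046]
eef_rot: [179.9, 55.1, -159.3]
contact_force: [-0.5, -0.3, 0.1]
gripper_width: 0.0873
gripper_force: 0.0
```

Emit:
play_rows:
  rows:
    - {"slide": [0, 0, -0.15], "delta_rot": [0, 0, 0], "fingers": 1}
    - {"slide": [0, 0, -0.15], "delta_rot": [0, 0, 0], "fingers": 1}
    - {"slide": [-0.1, 0, -0.15], "delta_rot": [0, 0, 0], "fingers": 1}
    - {"slide": [-0.1, 0, -0.15], "delta_rot": [0, 0, 0], "fingers": 1}
    - {"slide": [-0.1, -0.15, -0.1], "delta_rot": [0, 0, 0], "fingers": 1}
    - {"slide": [-0.1, -0.15, -0.1], "delta_rot": [0, 0, 0], "fingers": 1}
    - {"slide": [0, -0.15, 0], "delta_rot": [0, 0, 0], "fingers": 1}
    - {"slide": [0, 0, 0], "delta_rot": [0, 0, 0], "fingers": 1}

```text
time_s: 11.35
tcp_pos: [0.4209, -0.4672, 0.2226]
eef_rot: [180.0, 55.0, -159.3]
contact_force: [-0.5, 1.6, -0.7]
gripper_width: 0.0874
gripper_force: 0.0
```

```bash
python3 look.py 6; python3 - <<'E'
from plan import *
from h import *
T0,s=cur();print(s["time_s"],s["contact_force"],T0[:3,3])
E
```

```text
11.45 [ 0.4981  0.537  -0.0182] [ 0.4207 -0.4658  0.2221]
```

View pics/l6.png

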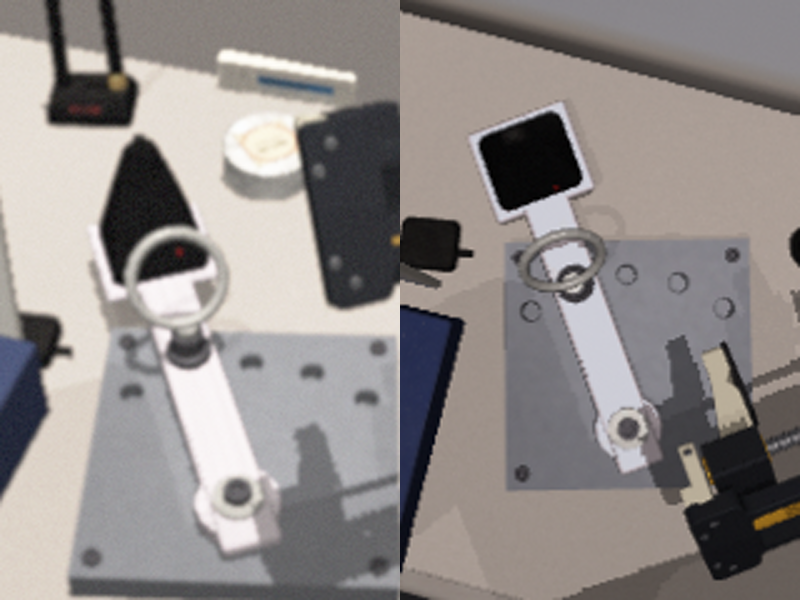

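The ring stands free, with its top bar at side crop (175,233): home predicts row 229 and resting on the plate predicts 216, so the pin is home. The arm covers the first hole to the left, and the puck, bell foot and tin look unmoved.

```bash
python3 -c "
from plant import r
print(r.close_job())"
```

```text
the job is handed in; nothing more can be done
None
```

I swung the arm one hole to the left, to the puck's side, and the pin dropped home there. The finger is clear of the ring, the puck, bell foot and tin look unmoved, and I handed the job in at about 11.5 s.

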